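Bed the pickguard caul in its gluing jig

TASK

Pick up the pale pine caul with the grip rib, turn it until its outline matches the cutout in the gluing jig, and let it down fully home and flat on the pickguard in there. Then swing the jig's hold-down bar round by its knob over the caul as far as its stop, and leave the other things on the bench where they lie.

Things in the scene. Friction and masses are not known exactly. Their poses are not given: they have to be found in the camera images.
- caul: Loose pale pine caul, 110 g, flat on the bench: 15 mm plate, boot outline 130 x 70, grip rib on top. Origin: underside, below the rib's middle; z up, x along rib and long straight edge. Outline corners x,y (mm), straight between: (-52,-29) (58,-29) (78,-9) (78,6) (28,6) (-7,41) (-52,41). Rib 44 long (x), 18 wide (y), z 15 to 47. Starts turned well away from the pocket's direction.
- jig: Gluing jig fixed to the bench: brown wooden board 20 mm high, x -80 to 106, y -58 to 70 mm from its origin, which lies on its underside directly below pocket; same axes as the pocket. Carries the hold-down bar.
- pocket (a point): Where the caul's origin belongs on the floor of the jig's cutout, caul x along this x (not reversed). The cutout is the caul's outline widened 4 mm on every side: it fits one way only. Its floor, a fixed 2 mm tortoise pickguard, is 8 mm over the bench and 12 mm below the board's top; a seated caul stands 3 mm proud.
- bar (a joint): Angle (rad) of the jig's steel hold-down bar about an upright pivot at pocket x 62, y 34 mm. 0: points along pocket +y (open); grows counter-clockwise from above; 1.65: stop, along -x over the caul's broad end. 18 wide, 10 thick, reaches 96 mm from the pivot, 26 to 36 mm over the bench (3 above a seated caul's plate). Stiff pivot, 0.06 N m: stays where left. Starts at 0 to 0.4.
- knob (a point): Centre of the top of the bar's wooden knob: an upright cylinder 18 mm in diameter, standing from 36 to 70 mm over the bench, 60 mm from the pivot axis along the bar.
- countersink: Bystander: steel countersink bit lying flat, 80 x 18 x 18 mm; origin on its underside near the middle.
- fingerboard: Bystander: dark wenge fingerboard, 200 x 45 x 8 mm; origin on its underside near the middle.
- dividers: Bystander: brass dividers lying flat, 132 mm long, 52 mm across the points; origin on its underside near the middle.
- guard: Bystander: loose tortoise celluloid pickguard, a 4 mm thin sheet with the caul's outline, without any rib; origin on its underside near the middle.
- block: Bystander: small plain pine block, 70 x 35 x 22 mm; origin on its underside near the middle.
- glue: Bystander: white glue bottle, 54 mm diameter, 130 mm tall; origin on its underside near the middle.
- rasp: Bystander: rasp with a wooden handle, 220 mm long; origin on its underside near the middle.

How it is judged (in metres and radians):
On the way, in this order (a step that is already met when the one before it is completed fails the run):
1. the caul lies home in the pocket, the bar still open (horizontal distance between caul and pocket below 0.008 m and z of caul in the frame of pocket between -0.003 and 0.003 m and angle between the x axis of caul and the x axis of pocket, either way round below 0.1 rad and angle between caul's own z axis and vertical below 0.05 rad and value of joint bar below 0.8 rad), for 0.2 s.
2. the bar is swung over the caul to its stop (value of joint bar above 1.5 rad), for 0.2 s.
At the end, for the whole second after the job is handed in: The caul rests flat at the bottom of the pocket (origin within 8 mm across and 3 mm in height of the pocket point, turned within 0.1 rad, tilted under 0.05 rad), at rest, and the bar is swung over it, past 1.5 of its 1.65 rad (horizontal distance between caul and pocket below 0.008 m and z of caul in the frame of pocket between -0.003 and 0.003 m and angle between the x axis of caul and the x axis of pocket, either way round below 0.1 rad and angle between caul's own z axis and vertical below 0.05 rad and value of joint bar above 1.5 rad and linear speed of caul below 0.02 m/s); the robot touches nothing.
It fails at once if a bystander is shoved more than 30 mm (distance of any of countersink, fingerboard, dividers, guard, block, glue, rasp from where it was at the start of the episode above 0.03 m).
It also fails if it takes over 58 s, if anything falls off the work surface, if the arm or the gripper's body presses on something with over 40 N, if the wrist force passes 120 N, or if a joint passes its speed limit or range.

ROBOT

A 6-joint arm with a two-finger parallel gripper is mounted at the origin on the work surface. World frame = base frame: x ahead of the robot, y to its left, z up, the work surface at z = 0. Lengths are in mm, angles in rad, forces in N, time in s.
With the tool pointing down it reaches from about 350 to 875 mm from the base axis. Payload 4.2 kg.
Tool frame: the origin (TCP) lies between the finger pads; the fingertips stand 14 mm ahead of it and the grasp point (between the pads) lies 5 mm behind it; z points along the fingers, y is the line along which they close (so a half turn about z gives the same grasp; the last joint's range is limited). The gripper opens to 85 mm and grips with 20 to 120 N. Pads are 22 mm wide; open, the fingers measure 114 mm over their backs; the gripper's body (76 mm by 85 mm) begins 54 mm behind the grasp point. The pads swing forward as they close: fully open they stand 13 mm farther back than shut.
Start: joints at [-1.077, 0.385, 0.008, 0, -1.194, -0.259], TCP at [145.423, -607.825, 245.312] pointing down, gripper open.
Joint ranges: [-3.14, 3.14], [-1.21, 2.06], [-1.07, 1.41], [-3.16, 2.05], [-2.99, -0.16], [-3.1, 3.1]. Speed limits (rad/s): [2.79, 2.79, 3.14, 3.14, 3.14, 3.14].

INTERFACE

Orientations are given as a unit quaternion [x, y, z, w].
In Python, from bench import * gives the robot as it stands.
- The arm moves only by the tool carry_out, never from a script. Its argument "motion" is a list of rows, each a list of 7 numbers: the turn, a rotation vector about the tool's x, y, z in rad, then the shift along the tool's x, y, z in mm, then the opening, from -1 (shut) to 1 (fully open), so that 0 is half open. A call has 1 to 5 rows; each row is the pose to reach, as a shift and turn from the pose commanded when the call began, along the tool's axes at that moment; what a row does not reach only later rows make up. A row lasts 1/8 s, in which the tool goes at most 62.5 mm and 10.7 degrees, less where a joint would pass 70% of its speed; a pose out of reach is approached as far as the arm can. A call with a gripper value outside its range is refused whole. The fingers move at their own pace and stop on an object; the grip force is fixed at half the most. Time passes only in rows, so rows that repeat a pose let the fingers close. It gives the time, the measured TCP pose, the force, the opening and the grip force at its end, in the units of the state.
- read_state(): the state, without advancing time (a new reading comes with each control period).
- get_image(name): name is "side" or "top"; returns a dict with "color" (384x512x3 uint8, blue, green, red), "mtx" (3x3 intrinsics, pixels), "position" and "orientation" of the camera in the world. Camera axes: x right, y down, z forward; pixel columns grow to the right and rows downward; lengths in mm; the calibration is good to about 2 mm. A picture is of the moment at which its call begins. There is no depth.
- job_done(): hands the job in; it is judged then, once.
The state is a dict: "clock": time; "joints": joint angles; "joint_vel": joint speeds; "joint_efforts": joint torques, N m; "position": TCP position; "ee_rot": TCP orientation; "contact_force": force on the tool from outside, world axes, zero at the start; "wrist_torque": the same for the moment, N m; "gripper_width": finger opening in mm; "grasp_force": force on a finger pad.
Only numpy, scipy, OpenCV 4.12 (cv2) and the standard library are available. Lean on these libraries where they do the work, as an engineer would, in place of code of your own. Each camera call takes 0.05 s, during which the arm holds its last target. There are 200 camera calls.

## Working session

There is one attempt and no reset: what is moved stays moved. The work goes in short steps, Python scripts to look and compute and a tool call to move; the robot and the scene stay as the last step left them, time stands still between calls to the robot, and variables do not carry over. Pictures are saved under pics/ and viewed, at most 13 in all, crops included, and the job is handed in when it is done.

Besides the shell and the picture viewer there is one more tool, called after "Emit:" as name(argument=value, ...), one argument or row to a line, values as JSON. carry_out: Moves the arm, as the interface text tells. Its arguments: {"type":"object","properties":{"motion":{"type":"array"}},"required":["motion"]}

```bash
mkdir -p pics; cat > h.py <<'E'
from bench import *
import numpy as np, cv2
from scipy.spatial.transform import Rotation as R
def ray(im,u,v):
    d=np.linalg.inv(im["mtx"])@[u,v,1]
    return np.array(im["position"]),R.from_quat(im["orientation"]).as_matrix()@d
def onplane(im,u,v,z):
    p,d=ray(im,u,v); return p+d*(z-p[2])/d[2]
def proj(im,P):
    q=R.from_quat(im["orientation"]).as_matrix().T@(np.array(P)-im["position"]); q=im["mtx"]@q; return q[:2]/q[2]
E
python3 - <<'E'
from h import *
for n in("top","side"):
    im=get_image(n); np.save(n+".npy",im,allow_pickle=True)
    cv2.imwrite(f"pics/{n}0.png",cv2.resize(im["color"],(800,600),interpolation=cv2.INTER_CUBIC))
    print(n,im["position"],R.from_quat(im["orientation"]).as_matrix().round(2).tolist(),im["mtx"].tolist() if hasattr(im["mtx"],'tolist') else im["mtx"])
print(read_state())
E
```

```text
top [ 462.69377848  -18.98693745 1236.75795047] [[0.01, -1.0, 0.08], [-1.0, -0.01, -0.01], [0.01, -0.08, -1.0]] [[377.9960408587158, 0.0, 256.6229054142924], [0.0, 377.9960408587158, 191.29587977266593], [0.0, 0.0, 1.0]]
side [ 51.25911266 535.55642909 833.62578862] [[-0.73, -0.48, 0.47], [-0.68, 0.5, -0.54], [0.02, -0.72, -0.7]] [[408.16849635338195, 0.0, 258.05232272510204], [0.0, 408.16849635338195, 197.78340055513848], [0.0, 0.0, 1.0]]
{'clock': 0.1, 'joints': array([-1.07739781e+00,  3.85466322e-01,  6.75529240e-03, -4.28128263e-04,
       -1.19396045e+00, -2.58590302e-01]), 'joint_vel': array([-0.00082601, -0.00246813,  0.0024715 ,  0.00217838,  0.00031743,
       -0.00154916]), 'joint_efforts': array([-8.07980487e-04, -3.93318880e+01,  1.88928080e+01,  4.19794366e+00,
       -2.61711961e-03,  7.96295382e-06]), 'position': array([ 145.30933189, -607.37301556,  244.33717932]), 'ee_rot': array([-1.17056114e-01,  9.93124840e-01,  9.45143155e-04, -1.59205923e-04]), 'contact_force': array([0.06894056, 0.13548367, 0.02962603]), 'wrist_torque': array([-0.0479514 , -0.00097734, -0.03152899]), 'grasp_force': 0.0, 'gripper_width': 85.4255673280527}
```

View pics/top0.png

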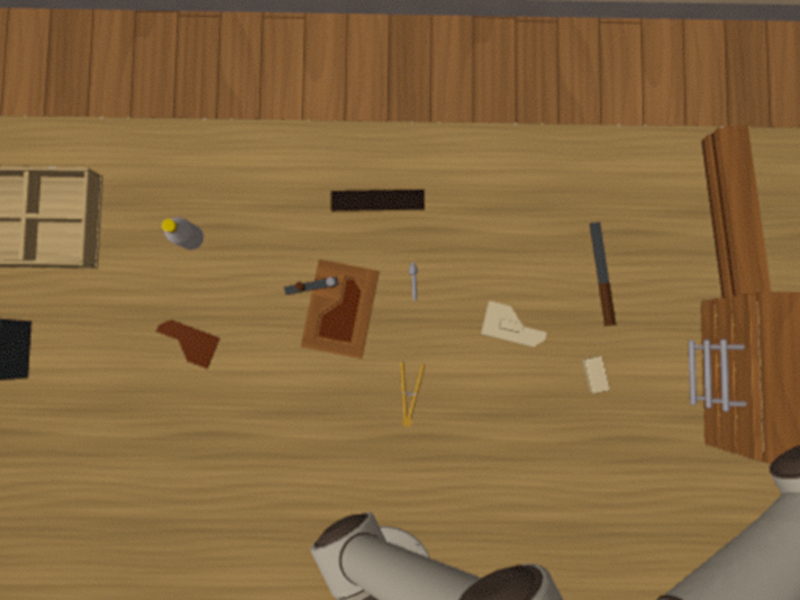

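View pics/side0.png

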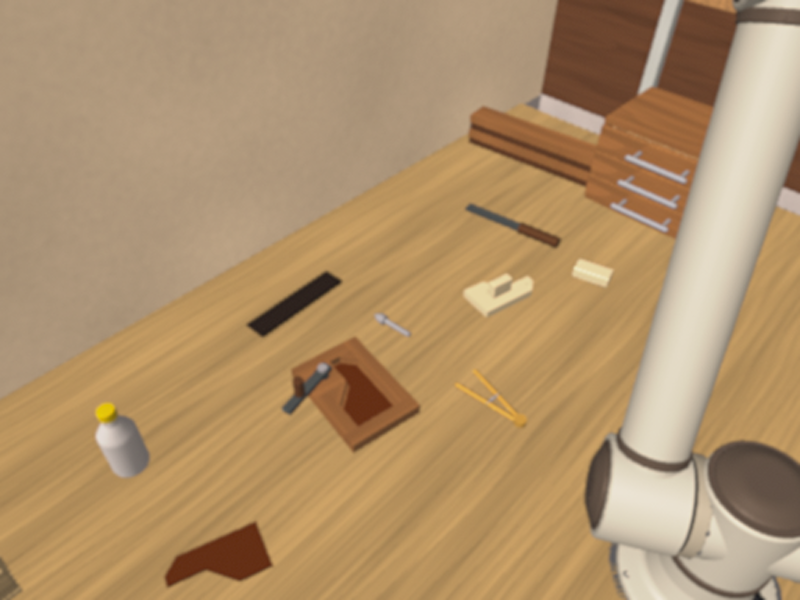

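The top view shows the caul at about (513,325), the jig at (340,310) with its pivot at (333,283) and its knob at (298,287), and the block at (596,375), in 800x600 pixels. The side view agrees: caul at (500,293), jig at (355,393).

```bash
cat > m.py <<'E'
from h import *
CA=np.array([(-52,-29),(58,-29),(78,-9),(78,6),(28,6),(-7,41),(-52,41)],float)
def big(im,k=4): return cv2.resize(im["color"],None,fx=k,fy=k,interpolation=cv2.INTER_CUBIC)
def contour(m,box):
    x0,y0,x1,y1=[int(b*2.56) for b in box]   # box in 800x600 px, upsample x4
    mm=np.zeros_like(m); mm[y0:y1,x0:x1]=m[y0:y1,x0:x1]
    c=max(cv2.findContours(mm,cv2.RETR_EXTERNAL,cv2.CHAIN_APPROX_NONE)[0],key=cv2.contourArea)
    return c[:,0].astype(float)
def world(im,c,z): return np.array([onplane(im,(u+.5)/4-.5,(v+.5)/4-.5,z)[:2] for u,v in c])
def mom(P):
    m=cv2.moments(P.astype(np.float32).reshape(-1,1,2)); c=np.array([m["m10"],m["m01"]])/m["m00"]
    return c,.5*np.arctan2(2*m["mu11"],m["mu20"]-m["mu02"]),m["m00"]
def pose(P,model):
    c,a,A=mom(P); c0,a0,A0=mom(model-model.mean(0)); c0=c0+model.mean(0)
    best=None
    for k in(0,np.pi):
        t=a-a0+k; M=np.array([[np.cos(t),-np.sin(t)],[np.sin(t),np.cos(t)]]); o=c-M@c0
        e=np.mean([abs(cv2.pointPolygonTest(P.astype(np.float32).reshape(-1,1,2),tuple(map(float,o+M@q)),True)) for q in model])
        if best is None or e<best[0]: best=(e,o,(t+np.pi)%(2*np.pi)-np.pi,A/A0)
    return best
E
python3 - <<'E'
from m import *
im=np.load("top.npy",allow_pickle=True).item(); b=big(im); h=cv2.cvtColor(b,cv2.COLOR_BGR2HSV)
for n,(x,y) in dict(caul=(492,322),bench=(460,280),board=(310,335),cut=(335,325),board2=(365,300)).items(): print(n,h[int(y*2.56),int(x*2.56)])
pale=((h[...,2]>165)&(h[...,1]<110)).astype(np.uint8)
c=contour(pale,(470,290,560,360)); 
for z in(15,8):print("caul",z,pose(world(im,c,z),CA))
red=((h[...,2]<115)&(h[...,1]>170)&((h[...,0]<10))).astype(np.uint8)
s=h[...,1].astype(int); brd=((h[...,1]>135)&(h[...,0]<14)).astype(np.uint8)
brd=cv2.morphologyEx(brd,cv2.MORPH_OPEN,np.ones((9,9)))
c=contour(brd,(290,250,390,365)); hu=cv2.convexHull(c.astype(np.float32).reshape(-1,1,2))
ap=cv2.approxPolyDP(hu,14,True)[:,0]; print("board corners px800",(ap/2.56).round(1).tolist()); print(world(im,ap,20).round(1).tolist())
r=contour(red,(315,272,365,347)); ap=cv2.approxPolyDP(r.astype(np.float32).reshape(-1,1,2),8,True)[:,0]
print("cut",(ap/2.56).round(1).tolist()); print(world(im,ap,20).round(1).tolist(),world(im,ap,8).round(1).tolist())
v=b.copy(); cv2.drawContours(v,[contour(pale,(470,290,560,360)).astype(np.int32)],-1,(0,255,0),1);cv2.drawContours(v,[hu.astype(np.int32)],-1,(255,0,0),1);cv2.drawContours(v,[r.astype(np.int32)],-1,(0,255,0),1)
cv2.imwrite("pics/c.png",v[620:960,700:1440])
E
```

```text
caul [ 20  72 185]
bench [ 18 132 143]
board [ 14 178 123]
cut [  9 204  90]
board2 [ 14 170 123]
caul 15 (np.float64(0.8742962160550984), array([ 512.54380952, -251.05962943]), np.float64(-1.8094021368420368), 0.9843810865496735)
caul 8 (np.float64(0.7415954118737285), array([ 512.82913511, -252.3903642 ]), np.float64(-1.809402140318289), 0.9956933266864701)
board corners px800 [[353.5, 278.8999938964844], [360.8999938964844, 293.3999938964844], [351.6000061035156, 340.6000061035156], [317.20001220703125, 336.29998779296875], [321.8999938964844, 314.1000061035156], [345.29998779296875, 278.5]]
[[605.6, 72.0], [575.8, 56.1], [478.0, 73.6], [486.0, 144.4], [531.9, 135.8], [606.2, 89.0]]
cut [[339.5, 305.5], [352.29998779296875, 307.0], [349.6000061035156, 303.1000061035156], [349.20001220703125, 307.79998779296875], [346.5, 303.1000061035156]]
[[550.1, 100.0], [547.2, 73.4], [555.2, 79.1], [545.5, 79.8], [555.1, 85.6]] [[551.0, 101.2], [548.0, 74.3], [556.1, 80.1], [546.3, 80.7], [556.1, 86.6]]
```

View pics/c.png

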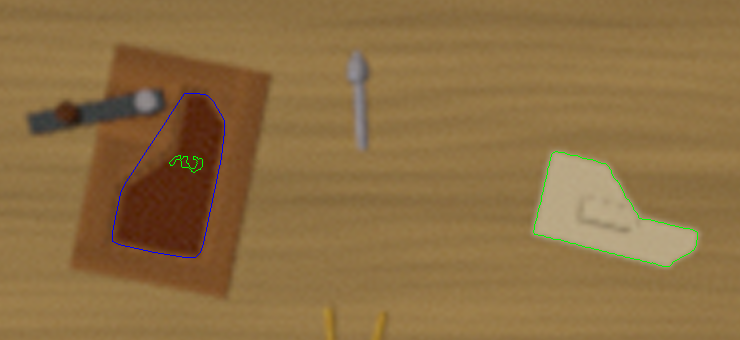

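The contours show the caul cleanly outlined. The jig threshold caught only the cutout, so I'll use the board's four outer corners instead.

```bash
cat > j.py <<'E'
from m import *
from scipy.spatial.transform import Rotation as R
im=np.load("top.npy",allow_pickle=True).item(); b=big(im); h=cv2.cvtColor(b,cv2.COLOR_BGR2HSV)
m=((h[...,1]>152)&(h[...,0]<17)).astype(np.uint8); m=cv2.morphologyEx(m,cv2.MORPH_OPEN,np.ones((15,15)))
# keep away from knob: hull of board only
c=contour(m,(296,250,390,365)); hu=cv2.convexHull(c.astype(np.float32).reshape(-1,1,2))
ap=cv2.approxPolyDP(hu,16,True)[:,0]; P=world(im,ap,20); print((ap/2.56).round(1).tolist(),P.round(1).tolist())
BO=np.array([(-80,-58),(106,-58),(106,70),(-80,70)],float)
print("board moments",pose(world(im,hu[:,0],20),BO),pose(world(im,hu[:,0],12),BO), np.mean(BO,0))
f=((h[...,0]<13)&(h[...,2]<112)&(h[...,1]>170)).astype(np.uint8); f=cv2.morphologyEx(f,cv2.MORPH_CLOSE,np.ones((7,7)));f=cv2.morphologyEx(f,cv2.MORPH_OPEN,np.ones((7,7)))
r=contour(f,(312,270,368,347))
ap2=cv2.approxPolyDP(r.astype(np.float32).reshape(-1,1,2),8,True)[:,0]
o,t=pose(world(im,hu[:,0],18),BO)[1:3]; M=np.array([[np.cos(t),-np.sin(t)],[np.sin(t),np.cos(t)]])
print("cut corners in jig frame",((world(im,ap2,15)-o)@M).round(1).tolist())
for n,x,y,z in(("knob",700+67,620+113,70),("pivot",700+147,620+100,40),):
    w=world(im,[(x,y)],z)[0]; print(n,w.round(1),((w-o)@M).round(1))
v=b.copy(); cv2.drawContours(v,[hu.astype(np.int32)],-1,(255,0,0),1);cv2.drawContours(v,[r.astype(np.int32)],-1,(0,255,0),1)
cv2.imwrite("pics/c2.png",cv2.resize(v[640:940,700:1000],(600,600)))
E
python3 j.py
```

```text
[[319.1000061035156, 260.5], [377.70001220703125, 271.1000061035156], [361.29998779296875, 357.0], [302.0, 346.5]] [[643.1, 144.1], [622.6, 22.1], [444.7, 53.0], [464.8, 175.1]]
board moments (np.float64(3.554933529240752), array([529.80585426,  95.1402141 ]), np.float64(-0.17844103504670583), 0.9928017666004629) (np.float64(2.8796685406642575), array([530.33821953,  95.9142331 ]), np.float64(-0.17844106227248258), 1.0058996416275077) [13.  6.]
cut corners in jig frame [[77.7, -10.1], [75.3, 6.8], [27.4, 5.4], [-11.1, 42.1], [-51.2, 37.2], [-45.0, -28.9], [52.3, -29.3]]
knob [583.6 174.8] [38.7 87.8]
pivot [597.9 116.6] [63.1 32.9]
```

View pics/c2.png

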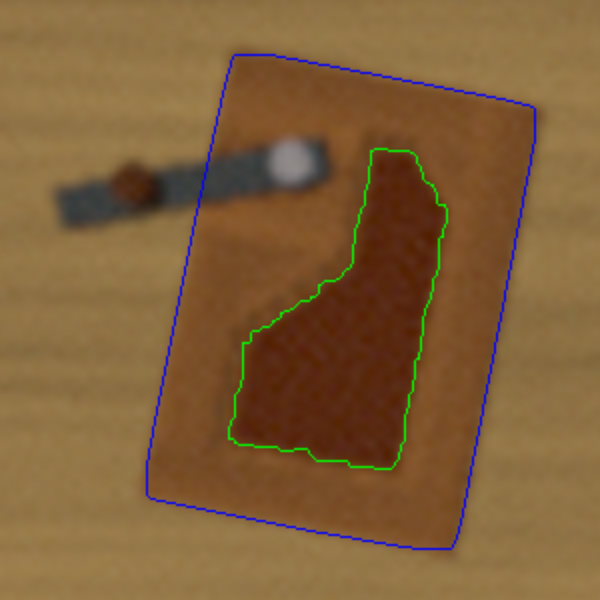

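Jig pocket: about (530, 95), yaw -0.174. Bar: about 0.41 rad. The caul is at (512.7,-251.8) with yaw -1.81. Next I'll compute the moves.

```bash
cat > go.py <<'E'
from h import *
import sys
# target: x y z and world angle of tool y -> tool-axis shift (mm) and rotvec
x,y,z,a=map(float,sys.argv[1:5]); s=read_state(); r0=R.from_quat(s["ee_rot"])
ty=np.array([np.cos(a),np.sin(a),0]); tz=np.array([0,0,-1.]); r1=R.from_matrix(np.c_[np.cross(ty,tz),ty,tz])
print("shift",r0.inv().apply(np.array([x,y,z])-s["position"]).round(1),"turn",(r0.inv()*r1).as_rotvec().round(3))
print("now",s["clock"],s["position"].round(1),"ty ang",np.arctan2(*r0.as_matrix()[[1,0],1]).round(3),"F",s["contact_force"].round(1),"w",round(s["gripper_width"],1),round(s["grasp_force"],1))
E
python3 go.py 512.7 -251.8 130 2.902
```

```text
shift [-440.   260.2  114.8] turn [ 2.000e-03  1.000e-03 -1.097e+00]
now 0.1 [ 145.3 -607.4  244.3] ty ang 1.805 F [0.1 0.1 0. ] w 85.4 0.0
```

Emit:
carry_out(
  motion=[
    [0,0,-0.18,-50,30,0,0],
    [0,0,-0.36,-100,60,10,0],
    [0,0,-0.54,-150,90,20,0],
    [0,0,-0.72,-200,120,30,0],
    [0,0,-0.9,-250,150,40,0],
  ],
)

```text
clock: 0.72
position: [354.6, -402.2, 204.8]
ee_rot: [-0.54, 0.842, 0.0, -0.0]
contact_force: [0.7, -0.4, -0.1]
gripper_width: 42.6
grasp_force: 0.0
```

```bash
python3 go.py 512.7 -251.8 110 2.902
```

```text
shift [-202.6  -81.    94.8] turn [ 0.     0.    -0.191]
now 0.725 [ 354.6 -402.2  204.8] ty ang 2.711 F [ 0.7 -0.4 -0.1] w 42.6 0.0
```

Emit:
carry_out(
  motion=[
    [0,0,-0.1,-50,-20,20,0],
    [0,0,-0.19,-100,-40,45,0],
    [0,0,-0.19,-150,-60,70,0],
    [0,0,-0.19,-202,-81,95,0],
    [0,0,-0.19,-202,-81,95,0],
  ],
)

```text
clock: 1.35
position: [513.4, -252.1, 107.6]
ee_rot: [-0.617, 0.787, 0.002, -0.001]
contact_force: [-0.6, 0.2, 0.1]
gripper_width: 42.8
grasp_force: 0.0
```

```bash
python3 go.py 512.7 -251.8 34 2.902; python3 - <<'E'
from h import *
im=get_image("side"); u,v=proj(im,[512,-252,40]); print(u,v); u,v=int(u),int(v)
cv2.imwrite("pics/g.png",cv2.resize(im["color"][max(0,v-70):v+60,u-80:u+80],None,fx=4,fy=4,interpolation=cv2.INTER_CUBIC))
E
```

```text
shift [-0.1  0.4 73.6] turn [ 0.005  0.    -0.002]
now 1.35 [ 513.4 -252.1  107.6] ty ang 2.9 F [-0.6  0.2  0.1] w 42.8 0.0
319.21116119585247 180.40092873514746
```

View pics/g.png

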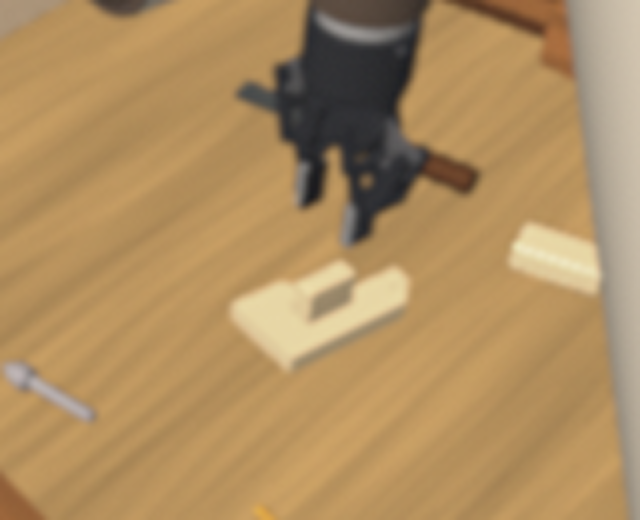

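The fingers, at (310,200) and (355,240) in the crop, hang straddling the rib at (325,290). I'll descend and grip.

Emit:
carry_out(
  motion=[
    [0,0,0,0,0,35,0],
    [0,0,0,0,0,60,0],
    [0,0,0,0,0,72,0],
    [0,0,0,0,0,73,0],
    [0,0,0,0,0,73,0],
  ],
)

```text
clock: 2.02
position: [513.0, -255.4, 38.4]
ee_rot: [-0.615, 0.789, -0.001, 0.001]
contact_force: [0.6, -0.3, -0.4]
gripper_width: 42.7
grasp_force: 0.0
```

Emit:
carry_out(
  motion=[
    [0,0,0,0,0,0,-0.4],
    [0,0,0,0,0,0,-1],
    [0,0,0,0,0,0,-1],
    [0,0,0,0,0,0,-1],
    [0,0,0,0,0,0,-1],
  ],
)

```text
clock: 2.65
position: [513.1, -255.0, 38.4]
ee_rot: [-0.615, 0.788, -0.001, 0.0]
contact_force: [-0.2, -0.0, 5.9]
gripper_width: 16.7
grasp_force: 61.2
```

Emit:
carry_out(
  motion=[
    [0,0,0,0,0,0,-1],
    [0,0,0,0,0,-10,-1],
    [0,0,0,0,0,-40,-1],
    [0,0,0,0,0,-80,-1],
    [0,0,0,0,0,-80,-1],
  ],
)

```text
clock: 3.28
position: [514.5, -255.4, 120.9]
ee_rot: [-0.615, 0.788, -0.003, 0.002]
contact_force: [0.7, 0.1, -1.2]
gripper_width: 16.7
grasp_force: 60.3
```

```bash
python3 go.py 530 95.2 130 4.538
```

```text
shift [-343.9   70.    -9.6] turn [-0.006 -0.006 -1.642]
now 3.275 [ 514.5 -255.4  120.9] ty ang 2.896 F [ 0.7  0.1 -1.2] w 16.7 60.3
```

Emit:
carry_out(
  motion=[
    [0,0,-0.17,-30,5,-10,-1],
    [0,0,-0.34,-65,12,-15,-1],
    [0,0,-0.51,-100,20,-15,-1],
    [0,0,-0.68,-140,28,-15,-1],
    [0,0,-0.85,-175,35,-15,-1],
  ],
)

```text
clock: 3.9
position: [520.2, -75.3, 131.5]
ee_rot: [0.887, -0.462, -0.001, 0.0]
contact_force: [-0.9, -0.5, -0.8]
gripper_width: 17.0
grasp_force: 60.2
```

```bash
python3 go.py 533 94.7 130 4.538
```

```text
shift [-132.1 -107.8    1.5] turn [ 0.001  0.002 -0.787]
now 3.9 [520.2 -75.3 131.5] ty ang -2.532 F [-0.9 -0.5 -0.8] w 17.0 60.2
```

Emit:
carry_out(
  motion=[
    [0,0,-0.17,-30,-25,0,-1],
    [0,0,-0.34,-65,-52,0,-1],
    [0,0,-0.51,-100,-82,0,-1],
    [0,0,-0.68,-132,-108,0,-1],
    [0,0,-0.79,-132,-108,0,-1],
  ],
)

```text
clock: 4.53
position: [534.7, 95.8, 131.4]
ee_rot: [0.996, -0.085, -0.001, 0.0]
contact_force: [0.3, -0.3, -1.2]
gripper_width: 16.6
grasp_force: 60.2
```

Emit:
carry_out(
  motion=[
    [0,0,0,0,0,15,-1],
    [0,0,0,0,0,30,-1],
    [0,0,0,0,0,40,-1],
    [0,0,0,0,0,40,-1],
    [0,0,0,0,0,40,-1],
  ],
)

```text
clock: 5.15
position: [535.3, 93.2, 92.5]
ee_rot: [0.996, -0.089, 0.0, -0.0]
contact_force: [-1.2, 0.5, -1.2]
gripper_width: 16.7
grasp_force: 60.2
```

```bash
python3 go.py 533 94.7 90 4.538; python3 - <<'E'
from h import *
out=[]
for n in("top","side"):
    im=get_image(n); np.save(n+"1.npy",im,allow_pickle=True); u,v=map(int,proj(im,[540,95,30]))
    out.append(cv2.resize(im["color"][v-50:v+50,u-66:u+67],(400,300),interpolation=cv2.INTER_CUBIC))
cv2.imwrite("pics/p.png",cv2.resize(np.hstack(out),(800,300)))
E
```

```text
shift [-2.6 -1.1  2.5] turn [-0.    -0.    -0.003]
now 5.15 [535.3  93.2  92.5] ty ang -1.748 F [-1.2  0.5 -1.2] w 16.7 60.2
```

View pics/p.png

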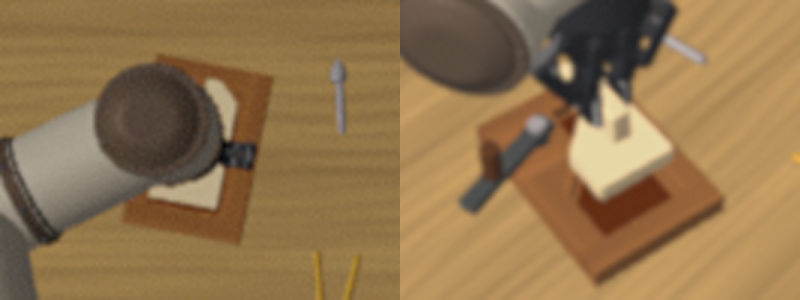

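The pictures show the caul over the cutout in the right orientation. The broad-end corner is at (218,210) in the left crop and the tip at (222,85). I'll measure the in-hand offset from those corners.

```bash
python3 - <<'E'
from m import *
im=np.load("top1.npy",allow_pickle=True).item(); b=big(im); h=cv2.cvtColor(b,cv2.COLOR_BGR2HSV)
u,v=proj(im,[540,95,30]); k=1/.64
m=((h[...,2]>150)&(h[...,1]<115)&(h[...,0]>13)).astype(np.uint8); m=cv2.morphologyEx(m,cv2.MORPH_OPEN,np.ones((7,7)))
t=-0.175; M=np.array([[np.cos(t),-np.sin(t)],[np.sin(t),np.cos(t)]]); tool=np.array([535.3,93.2])
mm=np.zeros_like(m); y0,x0=int(4*(v-25)),int(4*(u-20)); mm[y0:y0+200,x0:x0+180]=m[y0:y0+200,x0:x0+180]
for c in cv2.findContours(mm,cv2.RETR_EXTERNAL,cv2.CHAIN_APPROX_NONE)[0]:
    if cv2.contourArea(c)<300: continue
    ap=cv2.approxPolyDP(c,5,True)[:,0]
    print(((world(im,ap,69)-tool)@M).round(1).tolist())
E
```

```text
[[-10.2, -27.0], [-29.7, -2.5], [-43.1, 38.8], [-52.1, 40.9], [-50.9, -27.1]]
[[77.0, 6.0], [23.9, -23.4], [24.1, -28.9], [60.3, -27.4], [77.0, -10.6]]
```

```bash
python3 go.py 531.2 94.9 66 4.538
```

```text
shift [-4.4 -0.7 26.8] turn [-0.001 -0.001 -0.003]
now 5.25 [535.4  93.4  92.8] ty ang -1.748 F [-0.2  0.  -0.7] w 16.7 60.2
```

Emit:
carry_out(
  motion=[
    [0,0,0,-4.5,-0.7,10,-1],
    [0,0,0,-4.5,-0.7,20,-1],
    [0,0,0,-4.5,-0.7,27,-1],
    [0,0,0,-4.5,-0.7,27,-1],
    [0,0,0,-4.5,-0.7,27,-1],
  ],
)

```text
clock: 5.88
position: [530.9, 94.9, 65.3]
ee_rot: [0.996, -0.088, 0.0, -0.0]
contact_force: [-0.1, -0.1, -2.0]
gripper_width: 16.5
grasp_force: 60.2
```

```bash
python3 go.py 531.2 94.9 47 4.538; python3 - <<'E'
from m import *
out=[]
for n in("top","side"):
    im=get_image(n); np.save(n+"2.npy",im,allow_pickle=True); u,v=map(int,proj(im,[540,95,30]))
    out.append(cv2.resize(im["color"][v-40:v+35,u-50:u+50],(400,300),interpolation=cv2.INTER_CUBIC))
cv2.imwrite("pics/p2.png",np.hstack(out))
im=np.load("top2.npy",allow_pickle=True).item(); b=big(im); h=cv2.cvtColor(b,cv2.COLOR_BGR2HSV); u,v=proj(im,[540,95,30])
m=((h[...,2]>150)&(h[...,1]<115)&(h[...,0]>13)).astype(np.uint8); m=cv2.morphologyEx(m,cv2.MORPH_OPEN,np.ones((7,7)))
t=-0.174; M=np.array([[np.cos(t),-np.sin(t)],[np.sin(t),np.cos(t)]])
mm=np.zeros_like(m); y0,x0=int(4*(v-25)),int(4*(u-20)); mm[y0:y0+200,x0:x0+180]=m[y0:y0+200,x0:x0+180]
for c in cv2.findContours(mm,cv2.RETR_EXTERNAL,cv2.CHAIN_APPROX_NONE)[0]:
    if cv2.contourArea(c)>300: print(((world(im,cv2.approxPolyDP(c,5,True)[:,0],43)-[530.5,95.1])@M).round(1).tolist())
E
```

```text
shift [ 0.3 -0.  18.3] turn [-0.    -0.    -0.002]
now 5.875 [530.9  94.9  65.3] ty ang -1.747 F [-0.1 -0.1 -2. ] w 16.5 60.2
[[-9.6, -26.9], [-30.4, -2.1], [-43.1, 35.5], [-51.8, 39.4], [-51.9, -28.0]]
[[76.6, 4.5], [65.3, 3.9], [46.2, -15.2], [23.7, -24.4], [24.6, -29.1], [60.8, -27.7], [78.3, -8.9]]
```

View pics/p2.png

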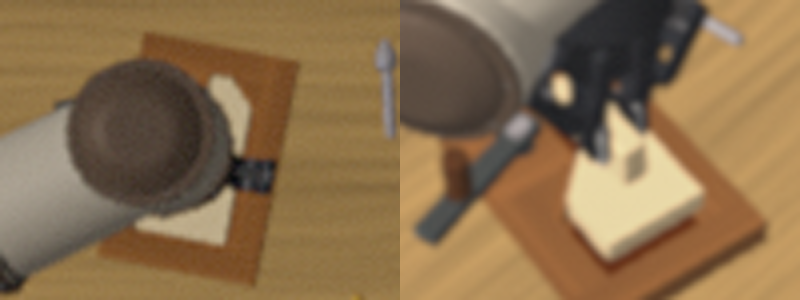

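The caul corners lie within about 1 mm of the pocket outline in the jig frame. The caul hovers just above the cutout, with its near corner at (612,255) in the side crop. I'll lower it gently.

Emit:
carry_out(
  motion=[
    [0,0,0,0,0,5,-1],
    [0,0,0,0,0,10,-1],
    [0,0,0,0,0,14,-1],
    [0,0,0,0,0,14,-1],
  ],
)

```text
clock: 6.48
position: [530.4, 94.7, 50.8]
ee_rot: [0.996, -0.088, -0.001, 0.0]
contact_force: [0.9, 0.3, -0.1]
gripper_width: 16.8
grasp_force: 60.2
```

Emit:
carry_out(
  motion=[
    [0,0,0,0,0,2,-1],
    [0,0,0,0,0,4,-1],
    [0,0,0,0,0,5,-1],
    [0,0,0,0,0,5,-1],
  ],
)

```text
clock: 6.98
position: [530.7, 94.9, 46.4]
ee_rot: [0.996, -0.088, 0.0, -0.0]
contact_force: [0.3, -0.3, 0.1]
gripper_width: 16.7
grasp_force: 60.2
```

Emit:
carry_out(
  motion=[
    [0,0,0,0,0,0.5,-0.7],
    [0,0,0,0,0,0.5,-0.3],
    [0,0,0,0,0,0.5,-0.1],
    [0,0,0,0,0,0.5,0],
  ],
)

```text
clock: 7.48
position: [530.7, 94.8, 45.7]
ee_rot: [0.996, -0.088, -0.0, 0.0]
contact_force: [-0.4, -0.0, 0.2]
gripper_width: 42.8
grasp_force: 0.0
```

Emit:
carry_out(
  motion=[
    [0,0,0,0,0,-15,0],
    [0,0,0,0,0,-50,0],
    [0,0,0,0,0,-100,0],
    [0,0,0,0,0,-130,0],
  ],
)

```text
clock: 7.98
position: [531.6, 95.1, 179.6]
ee_rot: [0.996, -0.088, 0.002, -0.001]
contact_force: [1.0, -0.5, -0.0]
gripper_width: 42.5
grasp_force: 0.0
```

Emit:
carry_out(
  motion=[
    [0,0,0,0,50,0,-1],
    [0,0,0,0,100,0,-1],
    [0,0,0,0,150,0,-1],
    [0,0,0,0,150,0,-1],
  ],
)

```text
clock: 8.48
position: [503.4, -55.4, 176.9]
ee_rot: [0.996, -0.09, 0.0, -0.0]
contact_force: [-0.1, -0.5, -0.4]
gripper_width: 0.0
grasp_force: 0.0
```

```bash
sed -i 's/"top.npy"/"top3.npy"/' j.py; python3 - <<'E'
from m import *
out=[]
for n in("top","side"):
    im=get_image(n); np.save(n+"3.npy",im,allow_pickle=True); u,v=map(int,proj(im,[540,95,30]))
    out.append(cv2.resize(im["color"][v-40:v+35,u-50:u+50],(400,300),interpolation=cv2.INTER_CUBIC))
cv2.imwrite("pics/p3.png",np.hstack(out))
im=np.load("top3.npy",allow_pickle=True).item(); b=big(im); h=cv2.cvtColor(b,cv2.COLOR_BGR2HSV); u,v=proj(im,[540,95,30])
m=((h[...,2]>150)&(h[...,1]<115)&(h[...,0]>13)).astype(np.uint8); m=cv2.morphologyEx(m,cv2.MORPH_OPEN,np.ones((7,7)))
print(pose(world(im,contour(m,(305,270,368,347)),23),CA))
E
python3 go.py 530 95 177 4.538
```

```text
(np.float64(24.681394867184263), array([513.63646527,  62.85167187]), np.float64(-2.8605746608209977), 0.4646971945347447)
shift [-1.100e+00 -1.504e+02 -1.000e-01] turn [-0.001 -0.002 -0.004]
now 8.575 [504.5 -53.3 176.8] ty ang -1.749 F [ 0.1 -0.   0.3] w 0.1 0.0
```

View pics/p3.png

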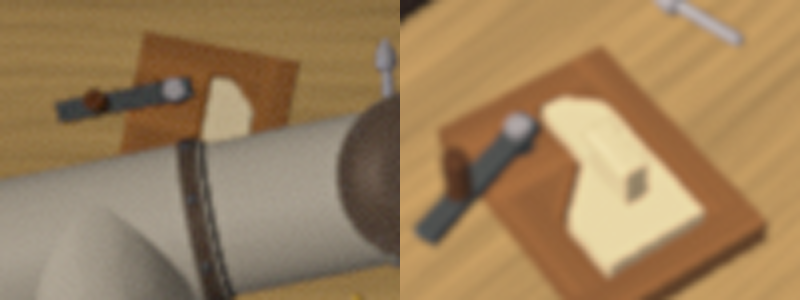

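The side view shows the caul flat and flush in the cutout, with the bar still open: knob at (458,170), pivot at (518,125). Next I'll plan the knob push.

```bash
cat > push.py <<'E'
from h import *
import sys
s=read_state(); r0=R.from_quat(s["ee_rot"]); o=np.array([530.6,95]); t=-0.174
M=np.array([[np.cos(t),-np.sin(t)],[np.sin(t),np.cos(t)]])
print("q",s["joints"].round(2),s["position"].round(1),"F",s["contact_force"].round(1),s["clock"])
for a in sys.argv[1:]:
    th,d,z,tx=map(float,a.split(","))
    p=o+M@[62-60*np.sin(th)+d*np.cos(th),34+60*np.cos(th)+d*np.sin(th)]
    a=tx+t-np.pi/2; ty=np.array([np.cos(a),np.sin(a),0]); tz=np.array([0,0,-1.]); r1=R.from_matrix(np.c_[np.cross(ty,tz),ty,tz])
    print(th,d,p.round(1),"turn",(r0.inv()*r1).as_rotvec().round(2),"shift",r0.inv().apply(np.r_[p,z]-s["position"]).round(1))
E
python3 push.py .41,40,160,.4 .41,40,62,.41
```

```text
q [ 0.22  0.25 -0.38  0.   -0.94  1.18] [504.5 -53.3 176.8] F [ 0.1 -0.   0.3] 8.575
0.41 40.0 [622.4 185.4] turn [-0.  -0.  -0.4] shift [  73.8 -255.8   17. ]
0.41 40.0 [622.4 185.4] turn [-0.   -0.   -0.41] shift [  73.6 -255.8  115. ]
```

Emit:
carry_out(
  motion=[
    [0,0,-0.1,15,-50,0,-1],
    [0,0,-0.2,30,-105,0,-1],
    [0,0,-0.3,45,-160,0,-1],
    [0,0,-0.4,60,-210,0,-1],
    [0,0,-0.4,74,-256,10,-1],
  ],
)

```text
clock: 9.2
position: [623.2, 189.9, 167.0]
ee_rot: [0.994, 0.113, 0.001, -0.0]
contact_force: [0.3, -1.1, 0.1]
gripper_width: -0.1
grasp_force: 0.0
```

```bash
python3 push.py .41,40,62,.41;python3 - <<'E'
from m import *
out=[]
for n in("top","side"):
    im=get_image(n); u,v=map(int,proj(im,[560,125,40]))
    out.append(cv2.resize(im["color"][v-50:v+50,u-66:u+67],(400,300),interpolation=cv2.INTER_CUBIC))
cv2.imwrite("pics/p4.png",np.hstack(out))
E
```

```text
q [ 0.54  0.49 -0.03  0.   -1.05  1.25] [623.2 189.9 167. ] F [ 0.3 -1.1  0.1] 9.2
0.41 40.0 [622.4 185.4] turn [-0.   -0.   -0.01] shift [ -2.1   4.2 105. ]
```

View pics/p4.png

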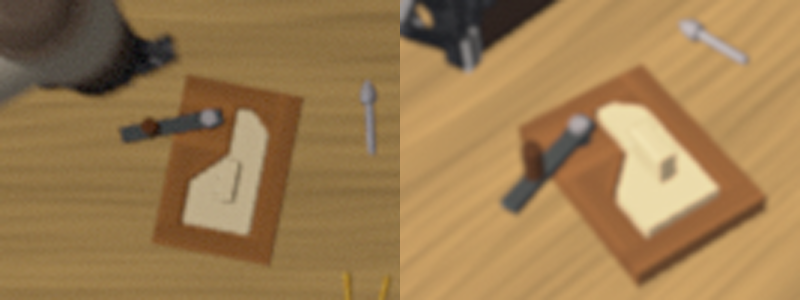

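The top view shows the caul filling the cutout evenly, with the bar still open and the knob at (150,127). I'll lower the shut fingers beside the knob.

Emit:
carry_out(
  motion=[
    [0,0,0,-2,4,40,-1],
    [0,0,0,-2,4,80,-1],
    [0,0,0,-2,4,105,-1],
    [0,0,0,-2,4,105,-1],
  ],
)

```text
clock: 9.8
position: [619.5, 181.7, 58.9]
ee_rot: [0.994, 0.112, -0.002, 0.001]
contact_force: [0.4, -0.5, 0.8]
gripper_width: 0.1
grasp_force: 0.0
```

```bash
python3 push.py .41,28,62,.41 .41,20,62,.41 .5,20,62,.5 .6,20,62,.6 .7,20,62,.7
```

```text
q [ 0.54  0.6  -0.15 -0.   -0.83  1.26] [619.5 181.7  58.9] F [ 0.4 -0.5  0.8] 9.8
0.41 28.0 [610.7 182.6] turn [ 0.    0.   -0.01] shift [-8.3 -2.8 -3.1]
0.41 20.0 [603.  180.8] turn [ 0.    0.   -0.01] shift [-16.3  -2.7  -3. ]
0.5 20.0 [597.3 181. ] turn [ 0.   0.  -0.1] shift [-21.8  -4.2  -3. ]
0.6 20.0 [591.  180.7] turn [ 0.   0.  -0.2] shift [-28.1  -5.3  -3. ]
0.7 20.0 [584.7 179.7] turn [ 0.   0.  -0.3] shift [-34.4  -5.7  -3. ]
```

Emit:
carry_out(
  motion=[
    [0,0,0,-8,-3,-3,-1],
    [0,0,0,-16,-3,-3,-1],
    [0,0,-0.1,-22,-4,-3,-1],
    [0,0,-0.2,-28,-5,-3,-1],
    [0,0,-0.3,-34,-6,-3,-1],
  ],
)

```text
clock: 10.42
position: [587.2, 181.1, 65.8]
ee_rot: [0.965, 0.26, 0.002, -0.001]
contact_force: [0.9, 0.8, 0.2]
gripper_width: -0.1
grasp_force: 0.6
```

```bash
python3 push.py .8,20,62,.8 .9,20,62,.9 1,20,62,1 1.1,20,62,1.1 1.2,20,62,1.2
```

```text
q [ 0.56  0.54 -0.23  0.   -0.79  1.54] [587.2 181.1  65.8] F [0.9 0.8 0.2] 10.425
0.8 20.0 [578.6 178.1] turn [ 0.  -0.  -0.1] shift [-9.  -1.8  3.8]
0.9 20.0 [572.7 175.9] turn [ 0.  -0.  -0.2] shift [-15.2  -2.9   3.7]
1.0 20.0 [567.  173.1] turn [ 0.  -0.  -0.3] shift [-21.5  -3.3   3.7]
1.1 20.0 [561.6 169.8] turn [ 0.  -0.  -0.4] shift [-27.8  -3.2   3.7]
1.2 20.0 [556.6 166. ] turn [ 0.  -0.  -0.5] shift [-34.1  -2.4   3.6]
```

Emit:
carry_out(
  motion=[
    [0,0,-0.1,-9,-2,2,-1],
    [0,0,-0.2,-15,-3,3,-1],
    [0,0,-0.3,-21.5,-3,3,-1],
    [0,0,-0.4,-28,-3,3,-1],
    [0,0,-0.5,-34,-2.5,3,-1],
  ],
)

```text
clock: 11.05
position: [556.4, 166.1, 62.7]
ee_rot: [0.871, 0.491, 0.002, -0.0]
contact_force: [0.8, 0.6, 0.5]
gripper_width: -0.2
grasp_force: 0.6
```

```bash
python3 push.py 1.3,20,62,1.3 1.4,20,62,1.4 1.5,20,62,1.5 1.58,20,62,1.58 1.62,20,62,1.62
```

```text
q [ 0.57  0.5  -0.33  0.   -0.74  2.03] [556.4 166.1  62.7] F [0.8 0.6 0.5] 11.05
1.3 20.0 [552.  161.6] turn [ 0.  -0.  -0.1] shift [-6.1 -1.5  0.7]
1.4 20.0 [547.8 156.9] turn [ 0.  -0.  -0.2] shift [-12.3  -2.6   0.6]
1.5 20.0 [544.2 151.7] turn [ 0.  -0.  -0.3] shift [-18.6  -3.    0.6]
1.58 20.0 [541.6 147.3] turn [ 0.   -0.   -0.38] shift [-23.7  -2.9   0.6]
1.62 20.0 [540.5 145.1] turn [ 0.   -0.   -0.42] shift [-26.2  -2.7   0.6]
```

Emit:
carry_out(
  motion=[
    [0,0,-0.1,-6,-1.5,0.5,-1],
    [0,0,-0.2,-12,-2.5,0.5,-1],
    [0,0,-0.3,-18.5,-3,0.5,-1],
    [0,0,-0.38,-23.5,-3,0.5,-1],
    [0,0,-0.4,-25,-3,0.5,-1],
  ],
)

```text
clock: 11.68
position: [540.6, 145.9, 61.9]
ee_rot: [0.757, 0.653, 0.002, 0.0]
contact_force: [0.1, 1.6, 0.6]
gripper_width: 0.2
grasp_force: 0.5
```

```bash
python3 push.py 1.62,20,62,1.62; python3 - <<'E'
from m import *
out=[]
for n in("top","side"):
    im=get_image(n); u,v=map(int,proj(im,[545,110,40]))
    out.append(cv2.resize(im["color"][v-45:v+45,u-60:u+60],(400,300),interpolation=cv2.INTER_CUBIC))
cv2.imwrite("pics/p5.png",np.hstack(out))
E
```

```text
q [ 0.55  0.47 -0.38 -0.   -0.72  2.44] [540.6 145.9  61.9] F [0.1 1.6 0.6] 11.675
1.62 20.0 [540.5 145.1] turn [ 0.   -0.   -0.02] shift [-0.9  0.  -0.1]
```

View pics/p5.png

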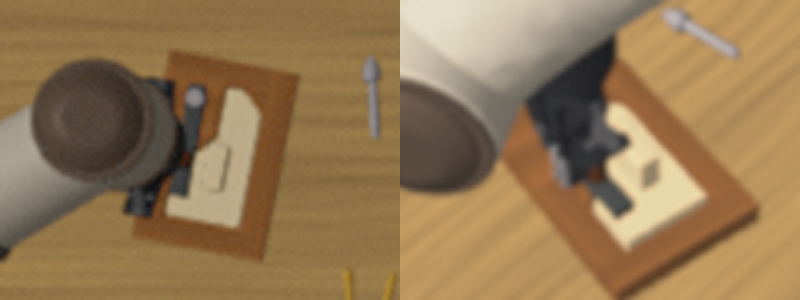

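The top crop shows the bar from its pivot at (195,97) to its end at (180,193), lying along -x at about 1.6 rad. I'll nudge it on to the stop while watching the force.

Emit:
carry_out(
  motion=[
    [0,0,0,-1,0,0,-1],
    [0,0,0,-2.5,0,0,-1],
    [0,0,0,-2.5,0,0,-1],
  ],
)

```text
clock: 12.15
position: [540.1, 143.2, 60.4]
ee_rot: [0.757, 0.653, 0.0, -0.0]
contact_force: [0.0, 2.2, 1.7]
gripper_width: 0.1
grasp_force: 0.9
```

Emit:
carry_out(
  motion=[
    [0,0,0,-1,0,0,-1],
    [0,0,0,-2,0,0,-1],
    [0,0,0,-2,0,0,-1],
  ],
)

```text
clock: 12.52
position: [540.2, 143.0, 60.4]
ee_rot: [0.757, 0.653, 0.002, -0.0]
contact_force: [-1.2, 8.2, 0.6]
gripper_width: 0.1
grasp_force: 3.9
```

The force rose to 8 N with no further motion, so the bar is at its stop. I'll back off and rise.

Emit:
carry_out(
  motion=[
    [0,0,0,5,0,0,-1],
    [0,0,0,20,0,0,-1],
    [0,0,0,25,0,-40,-1],
    [0,0,0,25,0,-100,-1],
    [0,0,0,60,0,-130,-1],
  ],
)

```text
clock: 13.15
position: [549.4, 200.2, 193.8]
ee_rot: [0.758, 0.652, 0.002, 0.001]
contact_force: [1.4, 0.3, -1.2]
gripper_width: -0.1
grasp_force: 0.0
```

Emit:
carry_out(
  motion=[
    [0,0,0,50,0,0,-1],
    [0,0,0,100,0,0,-1],
    [0,0,0,100,0,0,-1],
    [0,0,0,100,0,0,-1],
  ],
)

```text
clock: 13.65
position: [562.7, 299.2, 189.6]
ee_rot: [0.757, 0.653, -0.001, 0.0]
contact_force: [-0.0, -1.9, 0.3]
gripper_width: 0.1
grasp_force: 0.0
```

```bash
python3 - <<'E'
from m import *
out=[]
for n in("top","side"):
    im=get_image(n); u,v=map(int,proj(im,[545,110,40]))
    out.append(cv2.resize(im["color"][v-45:v+45,u-60:u+60],(400,300),interpolation=cv2.INTER_CUBIC))
cv2.imwrite("pics/p6.png",np.hstack(out)); s=read_state(); print(s["contact_force"],s["position"])
E
```

```text
[0.19979329 0.92327541 0.18035891] [563.00078994 298.32936461 190.11650407]
```

View pics/p6.png

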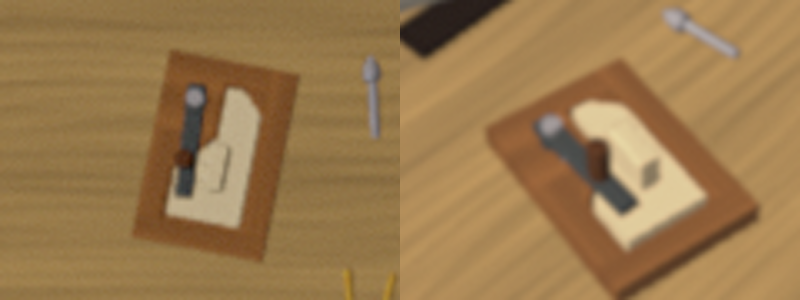

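The bar, from (195,97) to (185,195), lies over the seated caul, and the gripper is clear. I'll hand the job in.

```bash
python3 -c "
from bench import *
print(job_done())"
```

```text
the job is handed in; nothing more can be done
None
```

The caul is seated flat in the jig's cutout, the hold-down bar is swung over it to its stop, and the job is handed in at about 14 s of robot time; the hand-in returned no verdict.

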